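# Fill the spice grinder, fit its bayonet lid and hold it at pulse

## Robot

A 6-joint arm with a two-finger parallel gripper is mounted at the origin on a cart in front of the work surface, level with it; the furniture and walls round the work are solid. World frame = base frame: x ahead of the robot, y to its left, z up, the work surface at z = 0. Lengths are in mm, angles in degrees, forces in N, time in s.
With the tool pointing down it reaches from about 375 to 900 mm from the base axis. Payload 3.1 kg.
Tool frame: the origin (TCP) lies on the centre line of the jaws, within the pads' length; the fingertips stand 14 mm ahead of it and the grasp point (between the pads) lies 5 mm behind it (bot.finger_overhang is the z of the fingertips in the tool frame, in mm); z points along the fingers, y is the line along which they close (so a half turn about z gives the same grasp; the last joint's range is limited). The gripper opens to 87 mm and grips with 3 to 60 N. Pads are 19 mm wide; open, the fingers measure 117 mm over their backs; the gripper's body (75 mm by 190 mm) begins 51 mm behind the grasp point.
Start: joints at [-80.644, 30.224, 82.088, -0, 67.689, -10.227], TCP at [209.512, -588.814, 236.548] pointing down, gripper open.
Joint ranges: [-176.69, 176.69], [-43.24, 126.21], [12.49, 139.97], [-82, 262], [0, 151.66], [-163.58, 163.58]. Speed limits (degrees/s): [159.86, 159.86, 180, 180, 180, 180].

## Interface

Orientations are given as [roll, pitch, yaw] about the fixed x, y, z axes, in that order (R = Rz(yaw) Ry(pitch) Rx(roll)).
In Python, from station import bot gives the robot as it stands.
- The arm moves only by the tool arm_command, never from a script. Its argument "targets" is a list that holds one entry, the list of rows, each a list of 6 numbers: the shift along the tool's x, y, z each as a share of 0.02 m, from -1 to 1, then the turn, a rotation vector about the tool's x, y, z each as a share of 0.1 rad, from -1 to 1. In form: [[[x, y, z, rx, ry, rz], ...]]. A call has 1 to 8 rows; each row shifts and turns the commanded pose from where the row before left it, along the tool's axes as they then stand; what a row does not reach is not made up. A row lasts 1/12 s, in which the tool goes at most 41.7 mm and 7.16 degrees, less where a joint would pass 70% of its speed; a pose out of reach is approached as far as the arm can. A call with a number of a shift or a turn outside -1 to 1 is refused whole. A call with a gripper value outside its range is refused whole. "jaw" is the opening, from 0 (shut) to 1 (fully open), set as the call begins (left out, the last holds). The fingers move at their own pace and stop on an object; the grip force is fixed at half the most. Time passes only in rows, so rows that do not move let the fingers close. It gives the time, the measured TCP pose, the force, the opening and the grip force at its end, in the units of the state.
- bot.get_obs(): the state, without advancing time (a new reading comes with each control period).
- bot.capture(name): name is "side" or "top" or "wrist"; returns (picture, depth): 384x512x3 uint8, red, green, blue; 384x512 float32, mm along the optical axis (not along the pixel's ray), 0 where there is no reading.
- bot.camera_model(name): a dict with "vfov" (degrees; the focal length in pixels is half the picture's height over the tangent of half this angle, whatever the lens; pixels are square), "cx", "cy" (the principal point, pixels), "camera_from_world" (4x4, takes a point from world to camera coordinates); the wrist camera has in their place "tool_from_camera" (4x4, takes a point from camera to tool coordinates, whose origin is the TCP and whose axes are the flange's). Camera axes: x right, y down, z forward; pixel columns grow to the right and rows downward; lengths in mm; the calibration is good to about 2 mm. A picture is of the moment at which its call begins: read the wrist's pose just before it. camera_model takes no time and is no camera call.
- bot.finish_job(): hands the job in; it is judged then, once.
The state is a dict: "time_s": time; "qpos": joint angles; "qvel": joint speeds; "joint_efforts": joint torques, N m; "tool_pos": TCP position; "tool_rot": TCP orientation; "ft_force": force on the tool from outside, world axes, zero at the start; "moment": the same for the moment, N m; "grip_width": finger opening in mm; "grip_force": force on a finger pad.
Only numpy, scipy, OpenCV 4.12 (cv2) and the standard library are available. Lean on these libraries where they do the work, as an engineer would, in place of code of your own. Each camera call takes 0.05 s, during which the arm holds its last target. There are 200 camera calls.

## Task

Tip the three nutmegs from the scoop into the grinder through its flared mouth, and set the empty scoop back upright on the worktop. Then drop the grinder's lid fully home through the gaps in its collar and twist it clockwise (seen from above) to the pulse mark, halfway to the lock, never so far that the lock clicks. The lid springs back if let go, so finish while still gripping it and holding it at the pulse mark; leave the other things on the worktop where they stand.

Things in the scene. Friction and masses are not known exactly. Their poses are not given: they have to be found in the camera images.
- grinder: nut and spice grinder, fixed on its rubber feet: round, black motor foot 108 mm wide, steel chamber 92 mm wide outside, black flared filling mouth. Origin: centre of the underside, z up; +x and -x point to the two gaps in its collar. The chamber inside is 58 mm wide, its floor 44 mm up
- grinder_mouth (a point): centre of the flared mouth at rim height, 131 mm above the grinder's underside; the rim is 115 mm wide outside, about 99 mm inside. Small raised steel marks on the black rim, the same on both sides: two dots at the gaps, a narrow ridge 35.5 degrees clockwise of them (pulse), a broad pad, 15 mm along the rim, 70 degrees clockwise (lock)
- ledge (a point): centre of the collar's steel ledge at its top, 114 mm above the grinder's underside. The ledge is 6 mm thick, 64 mm wide inside, with two opposite gaps, each 44 degrees wide, centred on the grinder's +x and -x: the lid's lugs drop through these and then run under the ledge. Just above it the collar is 76 mm wide inside
- pulse_ring (a joint): spring-loaded switch ring in the collar, rad, 0 at rest, clockwise positive, range 0 to 1.15. The lugs meet it once the lid has turned about 0.17 clockwise from the gaps' centre, then carry it along. About 0.45 (lid turned 0.62, its bar pointing at the ridges) is the pulse mark; the lock clicks at 1.05. Return torque 0.05 N m at 0, 0.085 N m at the pulse mark
- lid: loose lid of the grinder, about 0.12 kg, 63 mm high, standing on its plug. Origin: centre of the plug's underside, z up. Plug 60 mm wide, z 0 to 18, foot chamfered; two opposite lugs at its foot along +x and -x, 11.5 mm wide, 9 mm high, 70 mm across both; flange 72 mm wide, z 18 to 24. Either way round fits. Fully home, its origin is 96 mm above the grinder's underside
- lid_grip (a point): on the lid's axis, 48 mm above its origin, inside the upright black grip bar: 56 mm long along the lid's x (in line with the lugs), 14 mm thick along y, from z 23 to 63
- scoop: steel kitchen scoop, about 0.14 kg, 103 mm long (x), 64 mm wide (y), side walls 34 mm high. Origin: under its middle, z up. Open spout at its -x end; inside, a level floor 3 mm up at the back (x 0 to 48 mm) holds the nutmegs, then a ramp rises about 15 degrees to the lip
- scoop_grip (a point): place to grip, 85 mm above the scoop's underside, on the upright flat black handle at its +x end: 12 mm thick along x, 30 mm wide along y, from z 20 to 105, centred at x = 54 mm
- scoop_lip (a point): middle of the spout's lip, at x = -51 mm, 15.5 mm above the scoop's underside
- nutmeg0_mid (a point): middle of a nutmeg: brown oblate nut, 24 mm wide, 20 mm thick, 10 g, lying in the scoop
- nutmeg1_mid (a point): middle of the second nutmeg, the same
- nutmeg2_mid (a point): middle of the third nutmeg, the same
- honey_jar: bystander: honey jar, 65 mm wide, 100 mm high; origin at the centre of its underside
- salt_shaker: bystander: the salt shaker nearest the grinder, 44 mm wide, 90 mm high; origin at the centre of its underside
- mug: bystander: dotted mug, 82 mm wide, 91 mm high; origin at the centre of its underside
- lemon: bystander: lemon, 71 mm long; origin under its middle

How it is judged:
By the outcome, as a careful person would: the job done as asked, in the order asked, and still so for the second after the job is handed in, while the arm keeps its last pose, push and grip.
It also fails if it takes over 72 s, if anything falls off the work surface, if the arm or the gripper's body presses on something with over 40 N, if the wrist force passes 120 N, or if a joint passes its speed limit or range.

## Working session

There is one attempt and no reset: what is moved stays moved. The work goes in short steps, Python scripts to look and compute and a tool call to move; the robot and the scene stay as the last step left them, time stands still between calls to the robot, and variables do not carry over. Pictures are saved under pics/ and viewed, at most 10 in all, crops included, and the job is handed in when it is done.

Besides the shell and the picture viewer there is one more tool, called after "Emit:" by a JSON object that holds its "name" and its "arguments", one argument or row to a line. arm_command: Moves the arm, as the interface text tells. Its arguments: {"type":"object","properties":{"targets":{"type":"array"},"jaw":{"type":"number"}},"required":["targets"]}

```bash
ls; mkdir -p pics; cat > h.py <<'E'
import numpy as np, cv2
from station import bot
from scipy.spatial.transform import Rotation as R
def cam(n,o=None):
    m=bot.camera_model(n); f=192/np.tan(np.radians(m['vfov'])/2)
    if n=='wrist':
        T=np.eye(4);T[:3,:3]=R.from_euler('xyz',o['tool_rot'],degrees=True).as_matrix();T[:3,3]=o['tool_pos']
        return f,m['cx'],m['cy'],T@np.array(m['tool_from_camera'])
    return f,m['cx'],m['cy'],np.linalg.inv(np.array(m['camera_from_world']))
def cloud(n):
    o=bot.get_obs(); p,d=bot.capture(n); f,cx,cy,T=cam(n,o)
    v,u=np.mgrid[:384,:512]; P=np.stack([(u-cx)/f*d,(v-cy)/f*d,d],-1)
    return p,d,P@T[:3,:3].T+T[:3,3]
def save(n,p): cv2.imwrite('pics/'+n+'.png',p[:,:,::-1])
E
python3 - <<'E'
from h import *
out=[]
for n in('top','side'):
    p,d,W=cloud(n); np.savez('/tmp/'+n,p=p,d=d,W=W); out.append(p)
    print(n,cam(n)[3].round(2).tolist(),cam(n)[:3])
cv2.imwrite('pics/a.png',np.hstack(out)[:,:,::-1] if 0 else cv2.resize(out[0],(800,600))[:,:,::-1])
cv2.imwrite('pics/b.png',cv2.resize(out[1],(800,600))[:,:,::-1])
print(bot.get_obs())
E
```

```text
pics
top [[0.01, -0.99, 0.13, 376.91], [-1.0, -0.01, -0.01, -15.1], [0.01, -0.13, -0.99, 1226.49], [0.0, 0.0, 0.0, 1.0]] (np.float64(398.21830882327447), 260.16894685579155, 198.65222522550923)
side [[-1.0, -0.05, 0.07, 434.04], [-0.09, 0.47, -0.88, 1271.04], [0.01, -0.88, -0.47, 815.74], [0.0, 0.0, 0.0, 1.0]] (np.float64(436.6147184998828), 261.5859834128755, 195.94252063664928)
{'time_s': 0.1, 'qpos': array([-8.06417157e+01,  3.02734880e+01,  8.21481905e+01,  1.73577175e-04,
        6.76898030e+01, -1.02279636e+01]), 'qvel': array([ 0.10660275, -0.10706809, -0.21227132,  0.00929366,  0.04507331,
        0.02990232]), 'joint_efforts': array([-1.47489322e-03, -4.40988600e+01, -1.77149802e+01,  6.35368377e-02,
        5.34248224e-02, -3.51659787e-05]), 'tool_pos': array([ 209.43421495, -588.2012146 ,  235.67583226]), 'tool_rot': array([-1.79890319e+02, -1.99531083e-02,  1.95861627e+01]), 'ft_force': array([-0.21527182,  0.34393156,  1.06188276]), 'moment': array([ 0.01998079,  0.0138176 , -0.02239767]), 'grip_force': 0.0, 'grip_width': 86.60362654593979}
```

View pics/a.png

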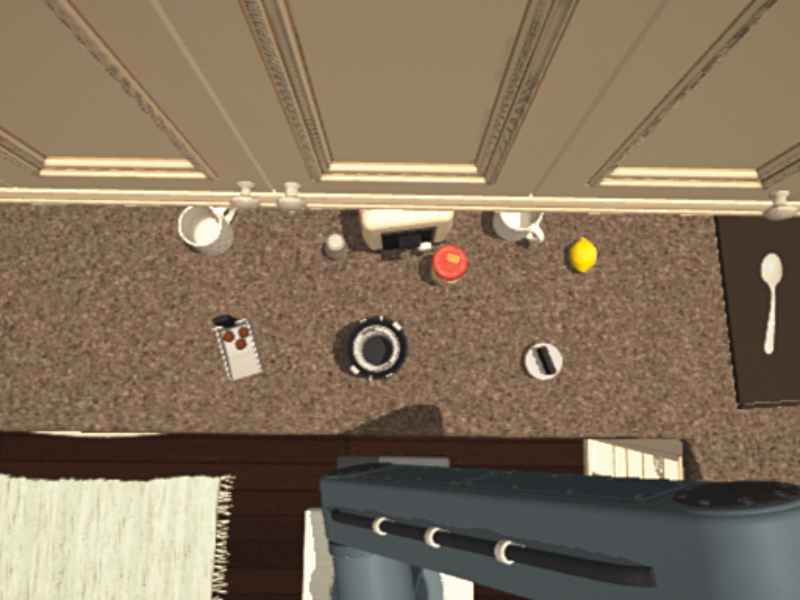

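View pics/b.png

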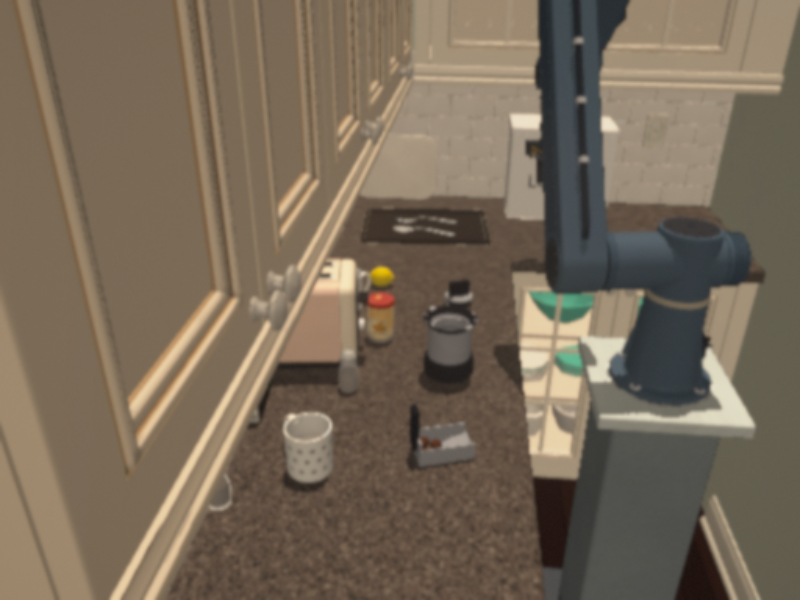

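The top view shows the scoop at about (238,348), the grinder at (377,348), and the lid at (543,361). The scoop handle is on the far (+x) side with its spout toward the robot. The wall cabinets overhang from row ~205 and up.

```bash
python3 - <<'E'
from h import *
D=np.load('/tmp/top.npz');W=D['W'];p=D['p'];d=D['d']
S=512/800
def reg(u0,u1,v0,v1,z0,z1):
    a=W[int(v0*S):int(v1*S),int(u0*S):int(u1*S)].reshape(-1,3); 
    return a[(a[:,2]>z0)&(a[:,2]<z1)]
print('table z',np.median(W[230:260,60:130,2]), np.median(W[220:260,290:320,2]))
g=reg(335,420,305,392,122,140)
def circ(a):
    A=np.c_[2*a[:,:2],np.ones(len(a))];s=np.linalg.lstsq(A,(a[:,:2]**2).sum(1),rcond=None)[0];return s[:2],np.sqrt(s[2]+s[:2]@s[:2])
(c,r),_=cv2.minEnclosingCircle(g[:,:2].astype(np.float32)),0
print('rim',len(g),circ(g),cv2.minEnclosingCircle(g[:,:2].astype(np.float32)),np.median(g[:,2]))
for nm,z0,z1 in(('lidbar',50,75),('flange',15,30)):
    a=reg(515,572,335,388,z0,z1);print(nm,len(a),a.mean(0),cv2.minAreaRect(a[:,:2].astype(np.float32)),cv2.minEnclosingCircle(a[:,:2].astype(np.float32)))
a=reg(205,272,310,388,60,125);print('handle',len(a),a.mean(0),cv2.minAreaRect(a[:,:2].astype(np.float32)),a[:,2].max())
a=reg(205,272,310,388,25,42);print('walls',len(a),a.mean(0),cv2.minAreaRect(a[:,:2].astype(np.float32)))
a=reg(205,272,310,388,4,50);print('all',len(a),a.mean(0),cv2.minAreaRect(a[:,:2].astype(np.float32)))
for nm,b in dict(mug=(178,238,205,258),shaker=(320,350,230,262),jar=(430,470,240,285),toaster=(360,455,205,250)).items():
    a=reg(*b,30,250);print(nm,a.min(0),a.max(0),a.mean(0))
# cabinet
a=W[:120].reshape(-1,3);print('cab',np.percentile(a,[1,50,99],axis=0)); print(W[125:140:2,150],W[260:285:3,150])
k=p[190:255,215:270];cv2.imwrite('pics/c.png',cv2.resize(np.hstack([p[190:255,215:270],p[195:260,325:380],p[195:260,130:185]]),None,fx=4.5,fy=4.5,interpolation=cv2.INTER_CUBIC)[:,:,::-1])
E
```

```text
table z 1.0686816699127348 0.6963076806692925
rim 588 (array([450.59711302,  25.34351567]), np.float64(49.847518502066755)) ((450.1598815917969, 24.668176651000977), 57.668094635009766) 129.4735425943934
lidbar 104 [ 436.3798736  -293.51687577   61.58374395] ((436.2233581542969, -294.4826354980469), (54.70597457885742, 15.590194702148438), 23.121068954467773) ((436.7686767578125, -295.759765625), 27.504024505615234)
flange 306 [ 436.07991917 -292.14537394   24.57721792] ((437.0205078125, -294.1647644042969), (69.5965347290039, 69.77790832519531), 1.6460447311401367) ((436.4329833984375, -295.208740234375), 36.31254196166992)
handle 78 [499.2962896  304.92731272  93.47468833] ((500.41156005859375, 306.8795166015625), (12.242162704467773, 27.81578254699707), 16.076370239257812) 108.07222778130517
walls 137 [457.33600425 294.13692222  32.82926635] ((452.85858154296875, 292.81365966796875), (105.86114501953125, 65.27420806884766), 18.119142532348633)
all 858 [450.05672068 293.10118412  15.77266078] ((455.5438232421875, 301.0650634765625), (151.8291015625, 128.7717742919922), 2.6071267127
[... 714 characters left out ...]
 [584.8375388  169.91075338 554.85999256]
 [581.43988993 169.89796685 554.28561989]
 [580.56521096 172.20687385 545.26710958]
 [721.89776718 307.62737934  51.66528713]
 [719.37885938 310.85665284  38.81413625]
 [725.01482056 322.10317449  -3.29850435]
 [716.74422839 320.04509352   3.07967624]] [[ 340.5765677   302.39532375    1.76998861]
 [ 331.62200111  301.82615261    2.31053292]
 [ 322.77145805  300.79519173    4.64179973]
 [ 313.75446122  300.85333747    2.76421602]
 [ 304.84878414  300.37667237    2.9588357 ]
 [ 295.84095603  300.3741466     1.31569787]
 [ 221.0109228   530.85512921 -896.64457364]
 [ 205.13868806  531.67106004 -902.68721906]
 [ 189.7173441   530.99720072 -902.93161897]]
```

View pics/c.png

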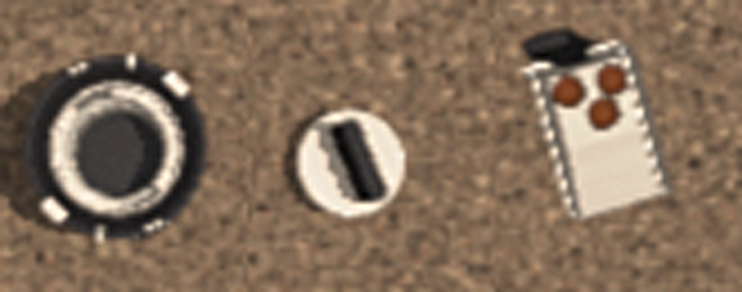

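The crop shows the grinder marks clearly: dots at (75,67), ridge at (132,62), pad at (176,84). That puts the gap azimuth at about 26° and the ridge at about -10°. The lid bar points at about 22°. The nutmegs sit at the back of the scoop, whose azimuth is about 18°. Next I move above the scoop handle.

Emit:
{"name": "arm_command", "arguments": {
  "targets": [
    [[1,-1,0,0,0,0],[1,-1,0,0,0,0],[1,-1,0,0,0,0],[1,-1,0,0,0,0],[1,-1,0,0,0,0],[1,-1,0,0,0,0],[1,-1,0,0,0,0],[1,-1,0,0,0,0]]
  ],
  "jaw": 1
}}

```text
time_s: 0.77
tool_pos: [306.9, -382.9, 236.2]
tool_rot: [-180.0, 0.0, 19.6]
ft_force: [-0.1, -0.6, -0.6]
grip_width: 87.3
grip_force: 0.0
```

Emit:
{"name": "arm_command", "arguments": {
  "targets": [
    [[1,-1,0,0,0,0],[1,-1,0,0,0,0],[1,-1,0,0,0,0],[1,-1,0,0,0,0],[1,-1,0,0,0,0],[1,-1,0,0,0,0],[1,-1,0,0,0,0],[1,-1,0,0,0,0]]
  ]
}}

```text
time_s: 1.43
tool_pos: [403.9, -178.6, 236.4]
tool_rot: [-180.0, 0.0, 19.6]
ft_force: [0.6, 0.8, 0.5]
grip_width: 87.3
grip_force: 0.0
```

Emit:
{"name": "arm_command", "arguments": {
  "targets": [
    [[1,-1,0,0,0,0],[1,-1,0,0,0,0],[1,-1,0,0,0,0],[1,-1,0,0,0,0],[1,-1,0,0,0,0],[1,-1,0,0,0,0],[1,-1,0,0,0,0],[1,-1,0,0,0,0]]
  ]
}}

```text
time_s: 2.1
tool_pos: [501.0, 25.8, 236.3]
tool_rot: [-180.0, 0.0, 19.6]
ft_force: [1.0, -0.1, -0.0]
grip_width: 87.2
grip_force: 0.0
```

```bash
cat >> h.py <<'E'
def log():
    o=bot.get_obs(); open('log.txt','a').write(' '.join('%.4f'%x for k in('qpos','tool_pos','tool_rot') for x in o[k])+'\n'); return o
def show(o): print('%.2f'%o['time_s'],o['qpos'].round(1),o['tool_pos'].round(1),o['tool_rot'].round(1),o['ft_force'].round(1),o['moment'].round(2),round(o['grip_width'],1),round(o['grip_force'],1))
E
python3 -c "
from h import *
show(log())"
```

```text
2.10 [-9.8 20.8 99.5 -0.  59.7 60.6] [501.   25.8 236.3] [-180.     0.    19.6] [ 1.  -0.1 -0. ] [-0.02 -0.02 -0.  ] 87.2 0.0
```

Emit:
{"name": "arm_command", "arguments": {
  "targets": [
    [[0.37,-1,0,0,0,0],[0.37,-1,0,0,0,0],[0.37,-1,0,0,0,0],[0.37,-1,0,0,0,0],[0.37,-1,0,0,0,0],[0.37,-1,0,0,0,0],[0.37,-1,0,0,0,0],[0.37,-1,0,0,0,0]]
  ]
}}

```text
time_s: 2.77
tool_pos: [502.6, 195.9, 236.2]
tool_rot: [-180.0, 0.1, 19.6]
ft_force: [-0.2, -0.2, 0.1]
grip_width: 87.1
grip_force: 0.0
```

Emit:
{"name": "arm_command", "arguments": {
  "targets": [
    [[0.37,-1,0,0,0,0],[0.37,-1,0,0,0,0],[0.37,-1,0,0,0,0],[0.37,-1,0,0,0,0],[0.37,-1,0,0,0,0],[0,0,0,0,0,-1],[0,0,0,0,0,-1],[0,0,0,0,0,-1]]
  ]
}}

```text
time_s: 3.43
tool_pos: [503.8, 302.0, 235.9]
tool_rot: [-180.0, 0.1, 37.1]
ft_force: [0.7, 0.8, 0.2]
grip_width: 87.2
grip_force: 0.0
```

```bash
python3 -c "
from h import *
show(log())"
```

```text
3.43 [20.1 27.4 87.6 -0.  65.1 72.9] [503.8 302.  235.9] [-1.80e+02  1.00e-01  3.71e+01] [0.7 0.8 0.2] [-0.01 -0.04 -0.04] 87.2 0.0
```

Emit:
{"name": "arm_command", "arguments": {
  "targets": [
    [[0,0,0,0,0,-1],[0,0,0,0,0,-1],[0,0,0,0,0,-1],[0,0,0,0,0,-1],[0,0,0,0,0,-1],[0,0,0,0,0,-1],[0,0,0,-1,0,-1],[0,0,0,-1,0,-1]]
  ]
}}

```text
time_s: 4.1
tool_pos: [505.8, 301.3, 236.4]
tool_rot: [169.7, 0.9, 81.4]
ft_force: [-0.2, 0.1, -0.2]
grip_width: 87.4
grip_force: 0.0
```

```bash
python3 -c "
from h import *
show(log())"
```

```text
4.10 [23.  25.  92.9 -7.6 54.  35.6] [505.8 301.3 236.4] [169.7   0.9  81.4] [-0.2  0.1 -0.2] [-0.02  0.02  0.02] 87.4 0.0
```

Emit:
{"name": "arm_command", "arguments": {
  "targets": [
    [[0,0,0,0,-1,-1],[0,0,0,0,-1,-1],[0,0,0,0,0,0]]
  ]
}}

```text
time_s: 4.35
tool_pos: [503.9, 303.5, 235.8]
tool_rot: [171.0, 12.7, 89.8]
ft_force: [-0.0, 1.2, -0.7]
grip_width: 87.1
grip_force: 0.0
```

```bash
python3 - <<'E'
from h import *
o=log();show(o);p,d,W=cloud('wrist');save('w1',p);np.savez('/tmp/w1',p=p,d=d,W=W)
R1=R.from_euler('xyz',o['tool_rot'],degrees=True);T=R.from_euler('xyz',[180,0,108],degrees=True)
print((R1.inv()*T).as_rotvec()/0.1)
a=W.reshape(-1,3);
for z0,z1 in((80,125),(25,42)):
    k=a[(a[:,2]>z0)&(a[:,2]<z1)&(abs(a[:,0]-460)<100)&(abs(a[:,1]-300)<80)]
    if len(k)>5:print(z0,len(k),k.mean(0).round(1),cv2.minAreaRect(k[:,:2].astype(np.float32)),k[:,2].max())
E
```

```text
4.35 [ 27.8  28.   88.4 -17.4  62.5  34.9] [503.9 303.5 235.8] [171.   12.7  89.8] [-0.   1.2 -0.7] [ 0.09 -0.    0.01] 87.1 0.0
[ 1.20888755  2.43689442 -2.97678047]
80 528 [500.  313.8 102. ] ((500.7212219238281, 310.7392883300781), (12.027454376220703, 29.364700317382812), 18.214298248291016) 107.44615755448655
25 992 [450.6 296.7  32.4] ((454.4477844238281, 295.15057373046875), (109.6930923461914, 64.46151733398438), 17.997648239135742) 41.92614078659841
```

View pics/w1.png

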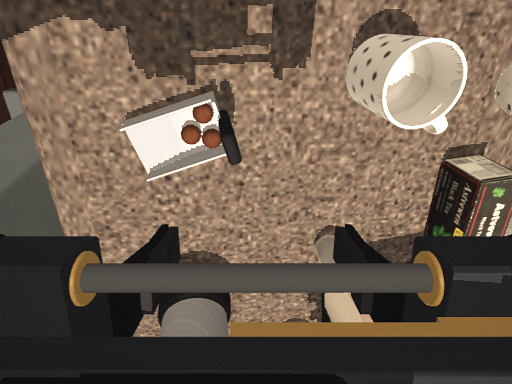

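The wrist view shows the handle at (230,137) and the nutmegs at (192-212,113-138) inside the scoop. The fit puts the handle at (501,310) with azimuth 18.1°. I'll fit a kinematic model so I can choose a tip direction the arm can reach.

```bash
cat > kin.py <<'E'
from h import *
from scipy.optimize import least_squares
Rz=lambda a:R.from_euler('z',a,degrees=True); Ry=lambda a:R.from_euler('y',a,degrees=True)
def fk(q,k,s4=1,s6=1,c6=90):
    a=Rz(q[0]);b=a*Ry(q[1]);c=b*Ry(q[2]);w=c*Rz(s4*q[3])*Ry(q[4])
    p=a.apply([k[0],k[1],k[2]])+b.apply([0,0,k[3]])+c.apply([k[4],0,k[5]])+w.apply([0,0,k[6]])
    return p,w*Rz(s6*q[5]+c6)
LO=np.array([-176,-43,13,-82,0.5,-163]);HI=np.array([176,126,139.5,262,151,163])
def ik(p,Rt,k,q0=None,kw={}):
    best=None
    rng=np.random.default_rng(0)
    for t in range(25 if q0 is None else 1):
        s=q0 if q0 is not None else rng.uniform(np.maximum(LO,-100),np.minimum(HI,150))
        def f(q):
            P,Q=fk(q,k,**kw);return np.r_[(P-p)/10,(Rt.inv()*Q).as_rotvec()*10]
        r=least_squares(f,np.clip(s,LO+.1,HI-.1),bounds=(LO,HI))
        if best is None or r.cost<best.cost:best=r
        if q0 is None and best.cost<1e-4:break
    return best.x,best.cost
E
python3 - <<'E'
from kin import *
L=np.loadtxt('log.txt'); L=np.vstack([L,np.r_[-80.6417,30.2735,82.1482,0,67.6898,-10.228,209.434,-588.201,235.676,-179.89,-.02,19.586]])
for s4 in(1,-1):
  for s6 in(1,-1):
    for c6 in(-90,0,90,180):
      e=max((fk(l,np.zeros(7),s4,s6,c6)[1].inv()*R.from_euler('xyz',l[9:],degrees=True)).magnitude() for l in L)
      if e<.1:
        f=lambda k:np.concatenate([fk(l,k,s4,s6,c6)[0]-l[6:9] for l in L])
        r=least_squares(lambda k:np.r_[f(k),(k-[0,0,300,400,0,400,200])*.003],[0,0,300,400,0,400,200]);print(s4,s6,c6,e,r.x.round(1),abs(f(r.x)).max())
E
```

```text
1 1 90 7.675674432933182e-06 [5.000e-01 1.110e+02 2.753e+02 5.874e+02 1.147e+02 3.917e+02 2.915e+02] 0.014595566567038532
```

```bash
cat >> kin.py <<'E'
K=[.5,111,275.3,587.4,114.7,391.7,291.5]
LT=np.array([0,-105,64.5])
def tippose(psi,th,lip):
    Q=R.from_euler('xyz',[180,0,psi],degrees=True)*R.from_euler('x',-th,degrees=True)
    return np.array(lip)-Q.apply(LT),Q
E
python3 - <<'E'
from kin import *
for psi in range(0,241,20):
    q=None;out=[]
    sd=np.array([np.cos(np.radians(psi+90)),np.sin(np.radians(psi+90)),0])
    lip=np.array([450.5,25,150])-10*sd
    for th in range(0,81,10):
        p,Q=tippose(psi,th,lip)
        q,c=ik(p,Q,K,q); out.append('%d:%.1g'%(th,c))
    print(psi,' '.join(out),q.round(0),p.round(0))
E
```

```text
0 0:2e-23 10:5e-29 20:2e-28 30:2e-27 40:8e-29 50:3e-28 60:9e-21 70:5e-22 80:4e-23 [ 26.  44.  98. -63.  97. 147.] [450.  60. 265.]
20 0:2e-25 10:2e-28 20:3e-28 30:1e-27 40:2e-27 50:5e-28 60:7e-28 70:2e-28 80:5e-29 [ 30.  41. 112. -76.  86. 154.] [438.  58. 265.]
40 0:8e-26 10:4e-28 20:3e-23 30:9e-29 40:1e-27 50:5e-23 60:0.3 70:1 80:2 [ 31.  37. 119. -82.  77. 153.] [428.  52. 265.]
60 0:6e-26 10:2e-28 20:2e-25 30:6e-26 40:2e-28 50:0.6 60:3 70:8 80:1e+01 [ 28.  27. 123. -82.  64. 139.] [420.  43. 265.]
80 0:6e-26 10:4e-27 20:2e-23 30:7e-29 40:3e-21 50:0.08 60:1 70:6 80:2e+01 [ -14.    6.  139.  161.   15. -163.] [416.  31. 265.]
100 0:4e-26 10:6e-27 20:4e-24 30:7e-28 40:7e-25 50:7e-29 60:1 70:6 80:2e+01 [ -55.   18.  139.   79.   60. -146.] [416.  19. 265.]
120 0:2e-25 10:2e-28 20:9e-23 30:3e-28 40:3e-21 50:5e-23 60:7e-06 70:1 80:4 [ -62.   32.  139.   74.   72. -163.] [420.   7. 265.]
140 0:3e-28 10:2e-26 20:3e-25 30:4e-22 40:3e-28 50:1e-28 60:2e-29 70:3e-23 80:0.7 [ -60.   37.  130.   64.   82. -163.] [428.  -2. 265.]
160 0:6e-28 10:1e-27 20:7e-27 30:4e-27 40:3e-28 50:2e-28 60:1e-21 70:2e-22 80:5e-23 [ -54.   41.  117.   55.   93. -162.] [438.  -8. 265.]
180 0:5e-27 10:7e-29 20:4e-28 30:4e-28 40:2e-28 50:2e-22 60:6e-25 70:7e-25 80:4e-24 [ -45.   43.  103.   46.  105. -156.] [450. -10. 265.]
200 0:1e-20 10:8e-29 20:3e-28 30:5e-28 40:6e-21 50:2e-22 60:2e-23 70:3e-23 80:2e-22 [ -37.   47.   90.   37.  116. -155.] [463.  -8. 265.]
220 0:5e-28 10:2e-28 20:2e-29 30:5e-29 40:2e-28 50:3e-21 60:1e-21 70:4e-21 80:3e-20 [ -28.   50.   79.   28.  127. -158.] [473.  -2. 265.]
240 0:3e-24 10:7e-28 20:0.01 30:0.1 40:0.3 50:0.4 60:0.4 70:0.3 80:0.2 [ -20.   53.   71.   17.  135. -163.] [481.   7. 265.]
```

Emit:
{"name": "arm_command", "arguments": {
  "targets": [
    [[0,0,0,0.4,0.81,-0.99],[0,0,0,0.4,0.81,-0.99],[0,0,0,0.41,0.82,-1],[0.33,-0.05,1,0,0,0],[0,0,1,0,0,0],[0,0,1,0,0,0],[0,0,1,0,0,0],[0,0,0,0,0,0]]
  ]
}}

```text
time_s: 5.07
tool_pos: [500.3, 304.6, 152.8]
tool_rot: [179.9, 0.9, 106.4]
ft_force: [-0.9, -0.3, -0.7]
grip_width: 86.9
grip_force: 0.0
```

Emit:
{"name": "arm_command", "arguments": {
  "targets": [
    [[0,0,1,0,0,0],[0,0,1,0,0,0],[0,0,1,0,0,0],[0,0,0.6,0,0,0],[0,0,0.18,0,0,0],[0,0,0,0,0,0]]
  ]
}}

```text
time_s: 5.57
tool_pos: [503.6, 305.3, 80.6]
tool_rot: [179.5, 0.9, 106.5]
ft_force: [1.0, -0.1, 0.5]
grip_width: 87.1
grip_force: 0.0
```

Emit:
{"name": "arm_command", "arguments": {
  "targets": [
    [[0,0,0,0,0,0],[0,0,0,0,0,0],[0,0,0,0,0,0],[0,0,0,0,0,0],[0,0,0,0,0,0],[0,0,0,0,0,0],[0,0,0,0,0,0]]
  ],
  "jaw": 0
}}

```text
time_s: 6.15
tool_pos: [503.7, 305.7, 81.1]
tool_rot: [179.4, 0.9, 106.6]
ft_force: [-0.0, 0.1, -0.3]
grip_width: 48.1
grip_force: 0.0
```

```bash
python3 - <<'E'
from h import *
show(log())
E
```

```text
6.15 [20.9 39.6 94.5 -1.3 45.4  5.2] [503.7 305.7  81.1] [179.4   0.9 106.6] [-0.   0.1 -0.3] [-0.01 -0.14  0.03] 48.1 0.0
```

Emit:
{"name": "arm_command", "arguments": {
  "targets": [
    [[0.11,-0.03,0,0.05,0.08,-0.12],[0.11,-0.04,0,0.05,0.08,-0.12],[0,0,0.05,0,0,0],[0,0,0,0,0,0],[0,0,0,0,0,0],[0,0,0,0,0,0],[0,0,0,0,0,0],[0,0,0,0,0,0]]
  ]
}}

```text
time_s: 6.82
tool_pos: [501.2, 309.5, 79.7]
tool_rot: [-180.0, -0.0, 107.9]
ft_force: [0.2, -0.4, -1.7]
grip_width: 11.9
grip_force: 30.0
```

Emit:
{"name": "arm_command", "arguments": {
  "targets": [
    [[0,0,0,0,0,0],[0,0,0,0,0,0],[0,0,0,0,0,0]]
  ]
}}

```text
time_s: 7.07
tool_pos: [500.9, 309.4, 79.7]
tool_rot: [-180.0, -0.0, 107.9]
ft_force: [0.1, 0.1, -1.0]
grip_width: 11.8
grip_force: 30.0
```

```bash
python3 - <<'E'
from h import *
show(log())
E
```

```text
7.07 [20.8 39.8 94.3  0.  45.9  2.9] [500.9 309.4  79.7] [-180.    -0.   107.9] [ 0.1  0.1 -1. ] [ 0.03 -0.22 -0.02] 11.8 30.0
```

Emit:
{"name": "arm_command", "arguments": {
  "targets": [
    [[0,0,-0.3,0,0,0],[0,0,-0.7,0,0,0],[0,0,-1,0,0,0],[0,0,-1,0,0,0],[0,0,-1,0,0,0],[0,0,-1,0,0,0],[-0.2,-0.14,-1,0,0,0],[-0.4,-0.28,-0.8,0,0,0]]
  ]
}}

```text
time_s: 7.73
tool_pos: [497.1, 296.1, 217.8]
tool_rot: [179.9, -0.0, 108.0]
ft_force: [0.6, -0.2, -1.1]
grip_width: 11.2
grip_force: 30.0
```

Emit:
{"name": "arm_command", "arguments": {
  "targets": [
    [[-0.6,-0.42,-0.5,0,0,0],[-0.8,-0.55,0,0,0,0],[-0.8,-0.55,0,0,0,0],[-0.8,-0.55,0,0,0,0],[-0.8,-0.55,0,0,0,0],[-0.8,-0.55,0,0,0,0],[-0.8,-0.55,0,0,0,0],[-0.6,-0.42,0,0,0,-0.3]]
  ]
}}

```text
time_s: 8.4
tool_pos: [453.7, 154.5, 226.1]
tool_rot: [-179.9, -0.0, 109.7]
ft_force: [0.1, 1.0, -1.5]
grip_width: 11.7
grip_force: 30.0
```

Emit:
{"name": "arm_command", "arguments": {
  "targets": [
    [[-0.3,-0.2,0,0,0,-0.6],[0,0,0,0,0,-0.9],[0,0,0,0,0,-0.9],[0,0,0,0,0,-0.9],[0,0,0,0,0,-0.9],[0,0,0,0,0,-0.9],[0,0,0,0,0,-0.9],[0,0,0,0,0,-0.9]]
  ]
}}

```text
time_s: 9.07
tool_pos: [452.6, 148.7, 226.1]
tool_rot: [-180.0, -0.1, 149.4]
ft_force: [-1.0, 0.8, -1.5]
grip_width: 11.9
grip_force: 30.0
```

Emit:
{"name": "arm_command", "arguments": {
  "targets": [
    [[0,0,0,0,0,-0.9],[0,0,0,0,0,-0.9],[0,0,0,0,0,-0.9],[0,0,0,0,0,-0.9],[0,0,0,0,0,-0.9],[0,0,0,0,0,-0.9],[0,0,0,0,0,-0.3],[0,0,0,0,0,0]]
  ]
}}

```text
time_s: 9.73
tool_pos: [452.7, 148.8, 226.1]
tool_rot: [180.0, -0.1, -178.1]
ft_force: [-0.1, -0.3, -1.5]
grip_width: 11.7
grip_force: 30.0
```

```bash
python3 - <<'E'
from kin import *
o=log();show(o)
p,d,W=cloud('top');np.savez('/tmp/t2',p=p,d=d,W=W)
cv2.imwrite('pics/t2.png',cv2.resize(p[150:280,160:320],None,fx=4,fy=4,interpolation=cv2.INTER_CUBIC)[:,:,::-1])
E
```

```text
9.73 [  4.7  19.7 103.5   0.   56.8 -87.2] [452.7 148.8 226.1] [ 1.800e+02 -1.000e-01 -1.781e+02] [-0.1 -0.3 -1.5] [ 0.19 -0.17  0.05] 11.7 30.0
```

View pics/t2.png

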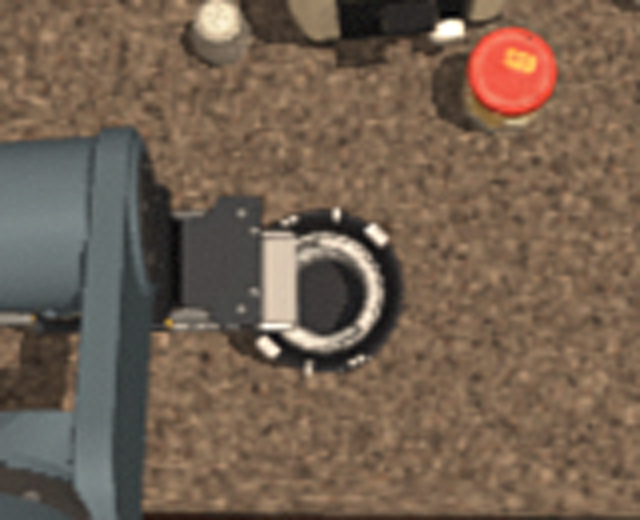

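The picture shows the lip at about (297,280), just inside the mouth, and the marks agree with the earlier reading. I now tilt about the lip.

Emit:
{"name": "arm_command", "arguments": {
  "targets": [
    [[0.08,-0.22,-0.15,-0.3,0,0],[0.08,-0.33,-0.3,-0.6,0,0],[0.08,-0.33,-0.3,-0.6,0,0],[0.06,-0.33,-0.3,-0.6,0,0],[0,-0.26,-0.2,-0.6,0,0],[0,-0.26,-0.2,-0.6,0,0],[0,-0.26,-0.2,-0.6,0,0],[0,-0.26,-0.2,-0.6,0,0]]
  ]
}}

```text
time_s: 10.45
tool_pos: [448.9, 97.9, 254.7]
tool_rot: [154.1, 0.0, -178.2]
ft_force: [-0.8, 0.1, -2.5]
grip_width: 11.5
grip_force: 30.0
```

Emit:
{"name": "arm_command", "arguments": {
  "targets": [
    [[0,-0.26,-0.2,-0.6,0,0],[0,-0.26,-0.2,-0.6,0,0],[0,-0.21,-0.3,-0.6,0,0],[0,-0.21,-0.3,-0.6,0,0],[0,-0.21,-0.3,-0.6,0,0],[0,-0.21,-0.3,-0.6,0,0],[0,-0.21,-0.3,-0.6,0,0],[0,-0.21,-0.3,-0.6,0,0]]
  ]
}}

```text
time_s: 11.12
tool_pos: [450.9, 42.0, 266.9]
tool_rot: [126.7, 0.0, -178.2]
ft_force: [-0.1, -0.1, -2.2]
grip_width: 11.9
grip_force: 30.0
```

```bash
python3 - <<'E'
from kin import *
o=log();show(o)
Q=R.from_euler('xyz',o['tool_rot'],degrees=True);print('lip',(Q.apply(LT)+o['tool_pos']).round(1),'down',Q.as_matrix()[2].round(2))
E
```

```text
11.12 [ -35.6   28.1  105.2   39.7   86.8 -144.6] [450.9  42.  266.9] [ 126.7    0.  -178.2] [-0.1 -0.1 -2.2] [-0.63 -0.15  0.01] 11.9 30.0
lip [451.3  31.  144.2] down [-0.   0.8 -0.6]
```

Tilt is 53°. I'll continue to about 72°, holding the lip and raising it slightly.

Emit:
{"name": "arm_command", "arguments": {
  "targets": [
    [[0,-0.15,-0.32,-0.6,0,0],[0,-0.15,-0.32,-0.6,0,0],[0,-0.17,-0.3,-0.6,0,0],[0,-0.21,-0.3,-0.6,0,0],[0,-0.21,-0.3,-0.6,0,0],[0,-0.15,-0.25,-0.5,0,0],[0,0,0,0,0,0],[0,0,0,0,0,0]]
  ]
}}

```text
time_s: 11.78
tool_pos: [452.2, 1.5, 264.8]
tool_rot: [106.7, -0.1, -178.2]
ft_force: [0.2, 0.2, -1.5]
grip_width: 11.6
grip_force: 30.0
```

Emit:
{"name": "arm_command", "arguments": {
  "targets": [
    [[0,0,0,0,0,0],[0,0,0,0,0,0],[0,0,0,0,0,0],[0,0,0,0,0,0]]
  ]
}}

```text
time_s: 12.12
tool_pos: [451.9, 2.6, 265.9]
tool_rot: [106.7, 0.0, -178.1]
ft_force: [-0.4, 0.6, -1.1]
grip_width: 11.9
grip_force: 30.0
```

```bash
python3 - <<'E'
from kin import *
o=log();show(o)
Q=R.from_euler('xyz',o['tool_rot'],degrees=True);print('lip',(Q.apply(LT)+o['tool_pos']).round(1),'down',Q.as_matrix()[2].round(2))
p,d,W=cloud('top');p2,d,W=cloud('side')
a=cv2.resize(p[150:280,180:300],(480,520),interpolation=cv2.INTER_CUBIC);b=cv2.resize(p2[150:280,230:310],(320,520),interpolation=cv2.INTER_CUBIC)
cv2.imwrite('pics/t3.png',np.hstack([a,b])[:,:,::-1])
E
```

```text
12.12 [ -42.9   39.4  102.4   43.9  101.  -153.5] [451.9   2.6 265.9] [ 106.7    0.  -178.1] [-0.4  0.6 -1.1] [-0.84 -0.19  0.01] 11.9 30.0
lip [450.9  34.1 146.8] down [-0.    0.96 -0.29]
```

View pics/t3.png

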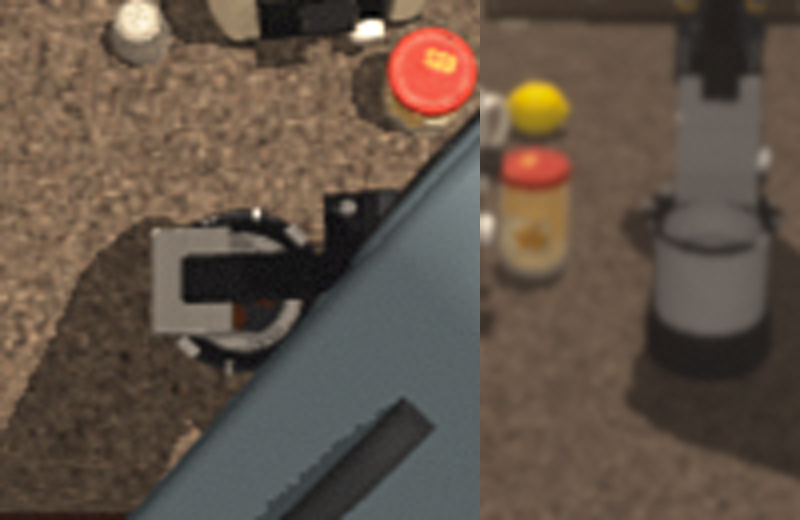

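A nut shows in the chamber at about (245,315) and nothing has spilled on the worktop. I tilt back while raising the scoop, then check it.

Emit:
{"name": "arm_command", "arguments": {
  "targets": [
    [[0,0.35,0.25,0.5,0,0],[0,0.47,0.49,0.9,0,0],[0,0.47,0.49,0.9,0,0],[0,0.47,0.49,0.9,0,0],[0,0.47,0.49,0.9,0,0],[0,0.27,0.49,0.9,0,0],[0,0.27,0.49,0.9,0,0],[0,0.27,0.49,0.9,0,0]]
  ]
}}

```text
time_s: 12.88
tool_pos: [448.6, 93.4, 277.3]
tool_rot: [145.8, 0.0, -178.2]
ft_force: [-0.3, 0.1, -2.3]
grip_width: 12.0
grip_force: 30.0
```

Emit:
{"name": "arm_command", "arguments": {
  "targets": [
    [[0,0.27,0.4,0.9,0,0],[0,0.27,0.4,0.9,0,0],[0,0.27,0.4,0.9,0,0],[0,0.5,0.4,0.9,0,0],[0,0.6,0.4,0.9,0,0],[0,1,0.4,0.9,0,0],[0,1,0.2,0.5,0,0],[0,1,0,0,0,0]]
  ]
}}

```text
time_s: 13.55
tool_pos: [443.2, 207.9, 246.5]
tool_rot: [179.5, -0.2, -178.0]
ft_force: [0.3, 0.5, -1.7]
grip_width: 11.9
grip_force: 30.0
```

```bash
python3 - <<'E'
from kin import *
o=log();show(o)
Q=R.from_euler('xyz',o['tool_rot'],degrees=True);print('lip',(Q.apply(LT)+o['tool_pos']).round(1))
p,d,W=cloud('top');np.savez('/tmp/t4',p=p,d=d,W=W);p2,d2,W2=cloud('wrist')
a=cv2.resize(p[170:270,190:290],(400,400),interpolation=cv2.INTER_CUBIC)
cv2.imwrite('pics/t4.png',np.hstack([a,cv2.resize(p2,(400,300))[:,:] if 0 else np.pad(cv2.resize(p2,(400,300)),((0,100),(0,0),(0,0)))])[:,:,::-1])
E
```

```text
13.55 [ 11.7  19.  100.4   0.6  60.6 -80.6] [443.2 207.9 246.5] [ 179.5   -0.2 -178. ] [ 0.3  0.5 -1.7] [ 0.16 -0.16 -0.02] 11.9 30.0
lip [446.6 103.5 181. ]
```

View pics/t4.png

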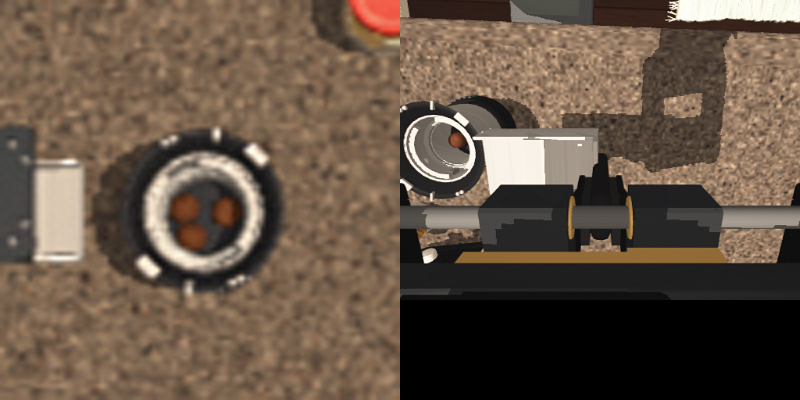

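All three nutmegs lie in the chamber, at (185,208), (228,212) and (193,237), and the scoop is empty. I'm taking the scoop back to its original place.

Emit:
{"name": "arm_command", "arguments": {
  "targets": [
    [[-0.51,0.83,0,0,0,0],[-0.51,0.83,0,0,0,0],[-0.51,0.83,0,0,0,0],[-0.51,0.83,0,0,0,0],[-0.51,0.83,0,0,0,0],[-0.51,0.82,0,0,0,0],[0,0,0.5,0,0,0.92],[0,0,0.5,0,0,0.92]]
  ]
}}

```text
time_s: 14.32
tool_pos: [503.8, 306.8, 227.9]
tool_rot: [179.4, -0.1, 171.0]
ft_force: [0.0, 0.2, -1.7]
grip_width: 11.6
grip_force: 30.0
```

Emit:
{"name": "arm_command", "arguments": {
  "targets": [
    [[0,0,0.5,0,0,0.92],[0,0,0.5,0,0,0.92],[0,0,0.5,0,0,0.92],[0,0,0.5,0,0,0.92],[0,0,0.5,0,0,0.92],[0,0,0.5,0,0,0.92],[0,0,0.5,0,0,0.92],[0,0,0.5,0,0,0.92]]
  ]
}}

```text
time_s: 14.98
tool_pos: [502.7, 306.3, 147.2]
tool_rot: [179.8, -0.5, 128.8]
ft_force: [0.2, 0.1, -2.1]
grip_width: 11.7
grip_force: 30.0
```

Emit:
{"name": "arm_command", "arguments": {
  "targets": [
    [[0,0,0.5,0,0,0.92],[0,0,0.5,0,0,0.92],[0,0,0.5,0,0,0.92],[0,0,0.5,0,0,0.92],[0,0,0,0,0,0],[0,0,0,0,0,0]]
  ]
}}

```text
time_s: 15.48
tool_pos: [502.6, 306.9, 107.4]
tool_rot: [-180.0, -0.6, 108.1]
ft_force: [0.7, 1.0, -0.5]
grip_width: 12.0
grip_force: 30.0
```

```bash
python3 - <<'E'
from kin import *
o=log();show(o)
Q=R.from_euler('xyz',o['tool_rot'],degrees=True);T=R.from_euler('xyz',[180,0,107.9],degrees=True)
print(((Q.inv()*T).as_rotvec()/.1).round(2),(Q.inv().apply(np.array([501,309.4,79.7])-o['tool_pos'])/20).round(2))
# gap azimuth from the last free top view: white marks on the rim
D=np.load('/tmp/t4.npz');W=D['W'];p=D['p'].astype(int)
m=(p.min(2)>150)&(abs(W[...,2]-131)<12); c=np.array([450.3,25])
r=np.hypot(W[...,0]-c[0],W[...,1]-c[1]); m&=(r>48.5)&(r<60)
n,l,s,ce=cv2.connectedComponentsWithStats(m.astype(np.uint8))
for i in range(1,n):
    k=W[l==i].mean(0)-[*c,0];print(s[i,4],k.round(1),np.degrees(np.arctan2(k[1],k[0])).round(1),np.hypot(*k[:2]).round(1))
E
```

```text
15.48 [20.3 37.3 93.6  0.7 49.1  1.7] [502.6 306.9 107.4] [-180.    -0.6  108.1] [ 0.7  1.  -0.5] [ 0.02 -0.17  0.01] 12.0 30.0
[-0.01 -0.1   0.04] [ 0.13 -0.04  1.38]
4 [ 53.   -7.3 134. ] -7.9 53.5
1 [ 46.7  27.6 136. ] 30.6 54.2
1 [ 49.7  22.2 134.6] 24.1 54.4
16 [ 39.6 -34.4 133.2] -41.0 52.4
15 [-38.6  37.7 133.2] 135.6 53.9
1 [-45.7 -26.2 134.5] -150.2 52.7
1 [-48.6 -20.8 137. ] -156.8 52.8
1 [-54.3   9.1 134.2] 170.5 55.1
```

Emit:
{"name": "arm_command", "arguments": {
  "targets": [
    [[0.13,-0.04,0.6,0,-0.1,0.04],[0,0,0.5,0,0,0],[0,0,0.23,0,0,0],[0,0,0.05,0,0,0],[0,0,0,0,0,0],[0,0,0,0,0,0]]
  ]
}}

```text
time_s: 15.98
tool_pos: [501.7, 310.4, 80.1]
tool_rot: [179.9, 0.0, 107.8]
ft_force: [-0.7, -0.4, -1.8]
grip_width: 12.0
grip_force: 30.0
```

```bash
python3 - <<'E'
from kin import *
show(log())
E
```

```text
15.98 [20.9 39.8 94.2 -0.  45.8  3.1] [501.7 310.4  80.1] [179.9   0.  107.8] [-0.7 -0.4 -1.8] [ 0.01 -0.16 -0.02] 12.0 30.0
```

Emit:
{"name": "arm_command", "arguments": {
  "targets": [
    [[0,0,0.03,0,0,0],[0,0,0,0,0,0],[0,0,0,0,0,0]]
  ]
}}

```text
time_s: 16.23
tool_pos: [501.9, 310.4, 79.9]
tool_rot: [179.8, 0.0, 107.8]
ft_force: [-0.4, 0.2, -1.5]
grip_width: 11.7
grip_force: 30.0
```

Emit:
{"name": "arm_command", "arguments": {
  "targets": [
    [[0,0,0,0,0,0],[0,0,0,0,0,0],[0,0,0,0,0,0],[0,0,0,0,0,0],[0,0,0,0,0,0],[0,0,0,0,0,0]]
  ],
  "jaw": 1
}}

```text
time_s: 16.73
tool_pos: [501.8, 310.3, 79.7]
tool_rot: [179.9, 0.0, 107.8]
ft_force: [-0.6, 0.1, -0.0]
grip_width: 44.1
grip_force: 0.0
```

Emit:
{"name": "arm_command", "arguments": {
  "targets": [
    [[0,0,-0.5,0,0,0],[0,0,-1,0,0,0],[0,0,-1,0,0,0],[0,0,-1,0,0,0],[0,0,-1,0,0,0],[0,0,-1,0,0,0],[0,0,-1,0,0,0],[0,0,-1,0,0,0]]
  ]
}}

```text
time_s: 17.4
tool_pos: [501.2, 310.2, 231.5]
tool_rot: [179.8, 0.0, 107.8]
ft_force: [-0.2, -0.4, 0.3]
grip_width: 86.1
grip_force: 0.0
```

Emit:
{"name": "arm_command", "arguments": {
  "targets": [
    [[-0.5,-0.22,-0.3,0,0,0],[-1,-0.44,0,0,0,0],[-1,-0.44,0,0,0,0],[-1,-0.44,0,0,0,0],[-1,-0.44,0,0,0,0],[-1,-0.44,0,0,0,0],[-1,-0.44,0,0,0,0],[-1,-0.44,0,0,0,0]]
  ]
}}

```text
time_s: 18.07
tool_pos: [483.4, 145.5, 235.3]
tool_rot: [179.9, 0.0, 107.8]
ft_force: [-0.1, -0.4, 0.5]
grip_width: 87.0
grip_force: 0.0
```

Emit:
{"name": "arm_command", "arguments": {
  "targets": [
    [[-1,-0.44,0,0,0,0],[-1,-0.44,0,0,0,0],[-1,-0.44,0,0,0,0],[-1,-0.44,0,0,0,0],[-1,-0.44,0,0,0,0],[-1,-0.44,0,0,0,0],[-1,-0.44,0,0,0,0],[-1,-0.44,0,0,0,0]]
  ]
}}

```text
time_s: 18.73
tool_pos: [465.1, -28.0, 235.2]
tool_rot: [179.9, -0.0, 107.8]
ft_force: [1.1, -0.1, 0.1]
grip_width: 87.0
grip_force: 0.0
```

Emit:
{"name": "arm_command", "arguments": {
  "targets": [
    [[-1,-0.44,0,0,0,0],[-1,-0.44,0,0,0,0],[-1,-0.44,0,0,0,0],[-1,-0.44,0,0,0,0],[-1,-0.44,0,0,0,0.3],[-1,-0.44,0,0,0,0],[-1,-0.44,0,0,0,0],[-1,-0.44,0,0,0,0]]
  ]
}}

```text
time_s: 19.4
tool_pos: [445.0, -201.3, 235.0]
tool_rot: [179.9, -0.0, 106.1]
ft_force: [1.1, 0.6, 0.6]
grip_width: 87.0
grip_force: 0.0
```

Emit:
{"name": "arm_command", "arguments": {
  "targets": [
    [[-1,-0.44,0,0,0,0.2],[-0.8,-0.4,0,0,0,0.8],[0,0,0,0,0,1],[0,0,0,0,0,1],[0,0,0,0,0,1],[0,0,0,0,0,1],[0,0,0,0,0,1],[0,0,0,0,0,1]]
  ]
}}

```text
time_s: 20.07
tool_pos: [438.7, -239.4, 234.9]
tool_rot: [180.0, -0.1, 65.7]
ft_force: [-0.2, -1.0, 0.7]
grip_width: 86.7
grip_force: 0.0
```

Emit:
{"name": "arm_command", "arguments": {
  "targets": [
    [[0,0,0,0,0,1],[0,0,0,0,0,1],[0,0,0,0,0,1],[0,0,0,0,0,1],[0,0,0,0,0,1],[0,0,0,0,0,1],[0,0,0,0,0,1],[0,0,0,0,0,0]]
  ]
}}

```text
time_s: 20.73
tool_pos: [438.8, -239.3, 235.0]
tool_rot: [-180.0, -0.1, 25.8]
ft_force: [0.1, -0.0, -0.6]
grip_width: 86.9
grip_force: 0.0
```

```bash
python3 - <<'E'
from kin import *
o=log();show(o);p,d,W=cloud('wrist');save('w2',p)
a=W.reshape(-1,3)
for z0,z1 in((50,72),(15,32)):
    k=a[(a[:,2]>z0)&(a[:,2]<z1)&(np.hypot(a[:,0]-437,a[:,1]+294.5)<42)]
    print(z0,len(k),k.mean(0).round(1),cv2.minAreaRect(k[:,:2].astype(np.float32)),cv2.minEnclosingCircle(k[:,:2].astype(np.float32)))
p,d,W=cloud('top');print('handle')
a=W.reshape(-1,3);k=a[(a[:,2]>60)&(a[:,2]<125)&(abs(a[:,0]-500)<30)&(abs(a[:,1]-307)<30)];print(k.mean(0),k[:,2].max())
k=a[(a[:,2]>25)&(a[:,2]<42)&(abs(a[:,0]-455)<70)&(abs(a[:,1]-295)<60)];print(cv2.minAreaRect(k[:,:2].astype(np.float32)))
E
```

```text
20.73 [-41.5  20.7  99.9   0.1  59.4  22.7] [ 438.8 -239.3  235. ] [-1.80e+02 -1.00e-01  2.58e+01] [ 0.1 -0.  -0.6] [-0.06 -0.05  0.05] 86.9 0.0
50 713 [ 439.2 -292.    62.1] ((437.89959716796875, -293.6521911621094), (54.9532356262207, 14.093326568603516), 22.074623107910156) ((437.513671875, -292.7828674316406), 27.54100227355957)
15 1961 [ 439.7 -290.9   24.8] ((438.067138671875, -293.5967102050781), (69.69581604003906, 71.5225830078125), 33.81460952758789) ((437.555908203125, -293.81976318359375), 35.863582611083984)
handle
[499.3892151  305.61919945  94.09819451] 109.6271577369314
((453.4902648925781, 293.71258544921875), (105.10169219970703, 65.86135864257812), 17.868005752563477)
```

The scoop stands back in place to within about 1 mm. The lid is at (437.7,-293.6) with its bar at 22.3°.

Emit:
{"name": "arm_command", "arguments": {
  "targets": [
    [[0,0,0,0,0,0.61],[-0.36,0.83,0.5,0,0,0],[-0.36,0.83,1,0,0,0],[-0.36,0.83,1,0,0,0],[0,0,1,0,0,0],[0,0,1,0,0,0],[0,0,1,0,0,0],[0,0,1,0,0,0]]
  ]
}}

```text
time_s: 21.5
tool_pos: [438.7, -293.8, 104.3]
tool_rot: [180.0, -0.1, 22.5]
ft_force: [-0.0, -0.7, 0.4]
grip_width: 87.0
grip_force: 0.0
```

```bash
python3 - <<'E'
from kin import *
o=log();show(o)
E
```

```text
21.50 [-46.   34.3 102.6   0.2  43.   21.4] [ 438.7 -293.8  104.3] [ 1.80e+02 -1.00e-01  2.25e+01] [-0.  -0.7  0.4] [-0.01 -0.07  0.05] 87.0 0.0
```

Emit:
{"name": "arm_command", "arguments": {
  "targets": [
    [[-0.04,0,1,0,0,0],[0,0,1,0,0,0],[0,0,0.8,0,0,0],[0,0,0.22,0,0,0],[0,0,0,0,0,0]]
  ]
}}

```text
time_s: 21.92
tool_pos: [437.7, -293.3, 43.6]
tool_rot: [-179.9, -0.1, 22.5]
ft_force: [0.4, 0.7, 0.4]
grip_width: 87.1
grip_force: 0.0
```

Emit:
{"name": "arm_command", "arguments": {
  "targets": [
    [[0,0,0,0,0,0],[0,0,0,0,0,0],[0,0,0,0,0,0],[0,0,0,0,0,0],[0,0,0,0,0,0],[0,0,0,0,0,0],[0,0,0,0,0,0],[0,0,0,0,0,0]]
  ],
  "jaw": 0
}}

```text
time_s: 22.58
tool_pos: [438.5, -293.9, 44.9]
tool_rot: [180.0, -0.1, 22.4]
ft_force: [-0.2, 0.1, 0.3]
grip_width: 41.6
grip_force: 0.0
```

Emit:
{"name": "arm_command", "arguments": {
  "targets": [
    [[0,0,0,0,0,0],[0,0,0,0,0,0],[0,0,0,0,0,0],[0,0,0,0,0,0],[0,0,0,0,0,0]]
  ]
}}

```text
time_s: 23.0
tool_pos: [438.5, -293.9, 44.7]
tool_rot: [180.0, -0.1, 22.4]
ft_force: [0.6, -0.1, -1.3]
grip_width: 14.0
grip_force: 30.0
```

```bash
python3 - <<'E'
from kin import *
o=log();show(o)
E
```

```text
23.00 [-46.   40.5 104.1   0.2  35.3  21.4] [ 438.5 -293.9   44.7] [ 1.80e+02 -1.00e-01  2.24e+01] [ 0.6 -0.1 -1.3] [-0.01  0.06 -0.01] 14.0 30.0
```

Emit:
{"name": "arm_command", "arguments": {
  "targets": [
    [[0,0,-0.4,0,0,0],[0,0,-0.9,0,0,0],[0,0,-1,0,0,0],[0,0,-1,0,0,0],[0,0,-1,0,0,0],[0,0,-1,0,0,0],[0.1,-0.4,-1,0,0,0],[0.2,-0.8,-1,0,0,0]]
  ]
}}

```text
time_s: 23.67
tool_pos: [435.1, -271.0, 192.4]
tool_rot: [179.8, -0.2, 22.3]
ft_force: [0.0, -0.6, -0.4]
grip_width: 13.8
grip_force: 30.0
```

Emit:
{"name": "arm_command", "arguments": {
  "targets": [
    [[0.26,-1,-1,0,0,0],[0.26,-1,-0.6,0,0,0],[0.26,-1,0,0,0,0],[0.26,-1,0,0,0,0],[0.26,-1,0,0,0,0],[0.26,-1,0,0,0,-0.4],[0.26,-1,0,0,0,-0.4],[0.26,-1,0,0,0,0]]
  ]
}}

```text
time_s: 24.33
tool_pos: [409.0, -105.0, 223.2]
tool_rot: [180.0, -0.1, 27.0]
ft_force: [-0.3, -0.1, -0.3]
grip_width: 13.7
grip_force: 30.0
```

Emit:
{"name": "arm_command", "arguments": {
  "targets": [
    [[0.2,-0.8,0,0,0,0],[0,0,0,0,0,0],[0,0,0,0,0,0],[0,0,0,0,0,0]]
  ]
}}

```text
time_s: 24.67
tool_pos: [406.5, -90.7, 223.3]
tool_rot: [179.9, -0.2, 27.0]
ft_force: [0.0, 0.2, -1.1]
grip_width: 13.8
grip_force: 30.0
```

```bash
cat >> kin.py <<'E'
def marks(p,W,c,lo=48.5):
    p=p.astype(int);r=np.hypot(W[...,0]-c[0],W[...,1]-c[1])
    m=(p.min(2)>110)&(abs(W[...,2]-132)<10)&(r>lo)&(r<60)
    n,l,s,ce=cv2.connectedComponentsWithStats(m.astype(np.uint8),connectivity=8)
    for i in range(1,n):
        if s[i,4]<2: continue
        k=W[l==i].mean(0)-[*c,0];print(s[i,4],k.round(1),np.degrees(np.arctan2(k[1],k[0])).round(1),np.hypot(*k[:2]).round(1))
E
python3 - <<'E'
from kin import *
o=log();show(o);p,d,W=cloud('wrist');save('w3',p);np.savez('/tmp/w3',p=p,d=d,W=W)
a=W.reshape(-1,3);k=a[(abs(a[:,2]-130)<8)&(np.hypot(a[:,0]-450,a[:,1]-26)<66)]
print(len(k),k.min(0),k.max(0),cv2.minEnclosingCircle(k[:,:2].astype(np.float32)))
marks(p,W,(450.5,25.8))
E
```

```text
24.67 [-2.810e+01  1.530e+01  1.116e+02  1.000e-01  5.290e+01  3.490e+01] [406.5 -90.7 223.3] [179.9  -0.2  27. ] [ 0.   0.2 -1.1] [ 0.    0.07 -0.01] 13.8 30.0
9164 [393.3329766  -30.15411404 122.00160846] [508.6454464   83.55237291 136.42174559] ((450.98919677734375, 25.815532684326172), 58.278114318847656)
95 [ 52.8  -7.4 133.9] -8.0 53.3
2 [ 54.7 -14.2 131.4] -14.6 56.5
283 [ 39.2 -35.8 133.6] -42.4 53.1
246 [-38.1  37.  133.8] 135.9 53.1
54 [-52.3   8.6 134.7] 170.7 53.0
32 [-48.3 -20.9 133.7] -156.6 52.6
31 [-45.7 -26.1 133.9] -150.3 52.6
```

View pics/w3.png

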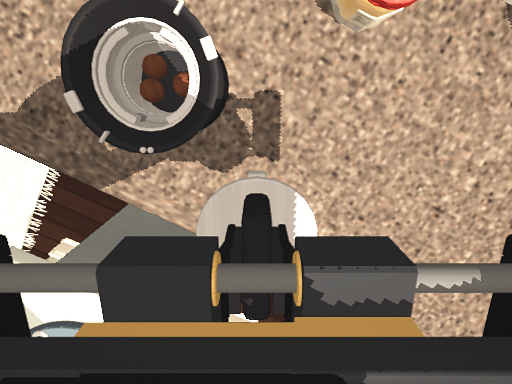

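The wrist view shows the mouth centred near (145,75) and the nuts inside. The lid's front lug, at (257,177), is in line with the bar. The grinder centre is (451,26.4) and the gap azimuth 26.9°.

Emit:
{"name": "arm_command", "arguments": {
  "targets": [
    [[0.5,-0.45,0,0,0,0],[0.8,-0.72,0,0,0,0],[0.9,-0.81,0,0,0,0],[0.9,-0.81,0,0,0,0],[0.9,-0.81,0,0,0,0],[0.67,-0.6,0,0,0,0],[0,0,0,0,0,0],[0,0,0,0,0,0]]
  ]
}}

```text
time_s: 25.38
tool_pos: [451.7, 26.9, 222.9]
tool_rot: [179.9, -0.1, 27.0]
ft_force: [-0.4, -0.0, -1.3]
grip_width: 13.7
grip_force: 30.0
```

```bash
python3 - <<'E'
from kin import *
o=log();show(o)
Q=R.from_euler('xyz',o['tool_rot'],degrees=True);T=R.from_euler('xyz',[180,0,26.9],degrees=True)
print(((Q.inv()*T).as_rotvec()/.1).round(3),(Q.inv().apply(np.array([451.5,26.7,165])-o['tool_pos'])/20).round(2))
E
```

```text
25.38 [-10.8  18.1 107.    0.   54.8  52.1] [451.7  26.9 222.9] [ 1.799e+02 -1.000e-01  2.700e+01] [-0.4 -0.  -1.3] [-0.06  0.03  0.01] 13.7 30.0
[ 0.012 -0.023  0.024] [-0.02 -0.    2.9 ]
```

Emit:
{"name": "arm_command", "arguments": {
  "targets": [
    [[0,0,0.6,0,-0.02,0.02],[0,0,0.8,0,0,0],[0,0,0.8,0,0,0],[0,0,0.6,0,0,0],[0,0,0.2,0,0,0],[0,0,0.2,0,0,0],[0,0,0,0,0,0]]
  ]
}}

```text
time_s: 25.97
tool_pos: [451.0, 26.3, 158.7]
tool_rot: [180.0, 0.0, 26.8]
ft_force: [-0.4, 0.4, -1.0]
grip_width: 13.9
grip_force: 30.0
```

Emit:
{"name": "arm_command", "arguments": {
  "targets": [
    [[0,0,0.15,0,0,0],[0,0,0.15,0,0,0],[0,0,0.15,0,0,0],[0,0,0,0,0,0]]
  ]
}}

```text
time_s: 26.3
tool_pos: [451.0, 27.1, 149.8]
tool_rot: [180.0, -0.0, 26.9]
ft_force: [-0.6, -0.3, -1.4]
grip_width: 13.8
grip_force: 30.0
```

```bash
python3 - <<'E'
from kin import *
o=log();show(o)
E
```

```text
26.30 [-10.8  25.5 111.3  -0.   43.2  52.4] [451.   27.1 149.8] [180.   -0.   26.9] [-0.6 -0.3 -1.4] [ 0.01 -0.01 -0.03] 13.8 30.0
```

The lid foot is through the ledge gaps with no contact force.

Emit:
{"name": "arm_command", "arguments": {
  "targets": [
    [[0,0,0.12,0,0,0],[0,0,0.12,0,0,0],[0,0,0.12,0,0,0],[0,0,0.07,0,0,0],[0,0,0,0,0,0]]
  ]
}}

```text
time_s: 26.72
tool_pos: [451.1, 27.2, 141.1]
tool_rot: [180.0, -0.0, 26.9]
ft_force: [0.7, 0.2, -1.4]
grip_width: 13.9
grip_force: 30.0
```

Emit:
{"name": "arm_command", "arguments": {
  "targets": [
    [[0,0,0.03,0,0,0],[0,0,0.03,0,0,0],[0,0,0,0,0,0],[0,0,0,0,0,0]]
  ]
}}

```text
time_s: 27.05
tool_pos: [451.1, 27.1, 140.7]
tool_rot: [179.9, -0.0, 26.9]
ft_force: [-2.2, -0.7, 5.7]
grip_width: 13.9
grip_force: 30.0
```

```bash
python3 - <<'E'
from kin import *
o=log();show(o)
E
```

```text
27.05 [-10.8  26.5 111.8  -0.   41.7  52.4] [451.1  27.1 140.7] [179.9  -0.   26.9] [-2.2 -0.7  5.7] [ 0.14  0.21 -0.03] 13.9 30.0
```

The lid is home: contact force at TCP z 140.7. I now twist clockwise.

Emit:
{"name": "arm_command", "arguments": {
  "targets": [
    [[0,0,-0.02,0,0,0.3],[0,0,0,0,0,0.5],[0,0,0,0,0,0.5],[0,0,0,0,0,0.5],[0,0,0,0,0,0.5],[0,0,0,0,0,0.5],[0,0,0,0,0,0.5],[0,0,0,0,0,0]]
  ]
}}

```text
time_s: 27.72
tool_pos: [451.0, 26.8, 140.8]
tool_rot: [179.9, -0.0, 8.0]
ft_force: [-1.7, -2.5, 1.3]
grip_width: 13.6
grip_force: 30.0
```

```bash
python3 - <<'E'
from kin import *
o=log();show(o)
E
```

```text
27.72 [-1.080e+01  2.650e+01  1.118e+02 -1.000e-01  4.170e+01  7.130e+01] [451.   26.8 140.8] [179.9  -0.    8. ] [-1.7 -2.5  1.3] [-0.3   0.11  0.08] 13.6 30.0
```

Moment z is 0.08 N m, so the lugs are on the spring ring. Continuing to the pulse mark: 16.6° more, 2.9 units.

Emit:
{"name": "arm_command", "arguments": {
  "targets": [
    [[0,0,0,0,0,0.5],[0,0,0,0,0,0.5],[0,0,0,0,0,0.5],[0,0,0,0,0,0.5],[0,0,0,0,0,0.5],[0,0,0,0,0,0.4],[0,0,0,0,0,0],[0,0,0,0,0,0]]
  ]
}}

```text
time_s: 28.38
tool_pos: [451.1, 26.8, 140.7]
tool_rot: [179.9, -0.0, -8.5]
ft_force: [-1.7, -2.7, 3.5]
grip_width: 13.6
grip_force: 30.0
```

```bash
python3 - <<'E'
from kin import *
o=log();show(o);p,d,W=cloud('wrist');np.savez('/tmp/w4',p=p,d=d,W=W)
p2,d2,W2=cloud('top')
a=cv2.resize(p2[170:270,190:290],(380,380),interpolation=cv2.INTER_CUBIC)
cv2.imwrite('pics/w4.png',np.hstack([p[:380,80:480],a])[:,:,::-1])
marks(p,W,(451,26.4))
E
```

```text
28.38 [-1.080e+01  2.650e+01  1.118e+02 -1.000e-01  4.170e+01  8.780e+01] [451.1  26.8 140.7] [179.9  -0.   -8.5] [-1.7 -2.7  3.5] [-0.42  0.25  0.08] 13.6 30.0
135 [ 52.9  -7.9 134.3] -8.5 53.4
484 [ 39.  -36.2 133.6] -42.9 53.2
159 [ 47.7  24.1 133.4] 26.8 53.5
3 [ 32.8 -45.4 131.3] -54.2 56.0
7 [-48.4   7.2 133.6] 171.5 48.9
```

View pics/w4.png

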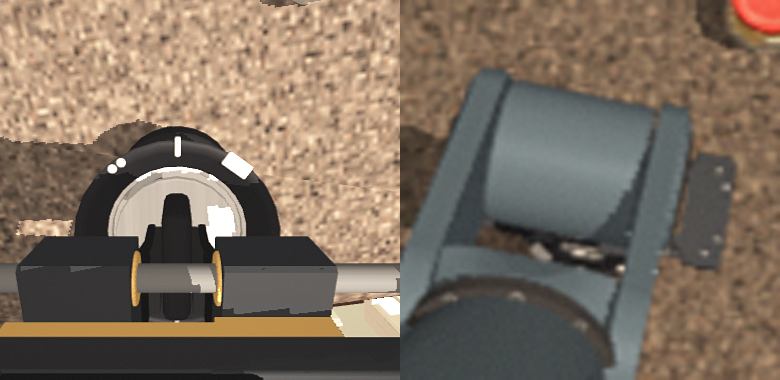

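The bar at (176,215) points straight at the ridge at (177,146), with the yaw (-8.5°) equal to the ridge azimuth. The lid is seated and still gripped.

Emit:
{"name": "arm_command", "arguments": {
  "targets": [
    [[0,0,0,0,0,0],[0,0,0,0,0,0],[0,0,0,0,0,0]]
  ]
}}

```text
time_s: 28.73
tool_pos: [451.1, 26.8, 140.7]
tool_rot: [180.0, -0.0, -8.6]
ft_force: [-3.3, -3.4, 4.4]
grip_width: 13.9
grip_force: 30.0
```

```bash
python3 - <<'E'
from h import *
show(bot.get_obs()); print(bot.finish_job())
E
```

```text
28.73 [-1.080e+01  2.650e+01  1.118e+02 -1.000e-01  4.170e+01  8.790e+01] [451.1  26.8 140.7] [180.   -0.   -8.6] [-3.3 -3.4  4.4] [-0.64  0.37  0.12] 13.9 30.0
the job is handed in; nothing more can be done
None
```

The job is handed in at 28.7 s: all three nutmegs are in the grinder, the empty scoop stands upright back in its place, and the gripper holds the lid fully home at the pulse mark, short of the lock.

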